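# Find the weight case that rattles and put it in the recheck drawer

### The arm

A 6-joint arm with a two-finger parallel gripper is mounted at the origin on the work surface. World frame = base frame: x ahead of the robot, y to its left, z up, the work surface at z = 0. Lengths are in m, angles in degrees, forces in N, time in s.
With the tool pointing down it reaches from about 0.4 to 0.825 m from the base axis. Payload 7 kg.
Tool frame: the origin (TCP) lies at the very end of the fingers, on their centre line; the grasp point (between the pads) lies tcp_to_grasp behind it (tcp_to_grasp is the distance from the TCP to the grasp point, in m); x points along the fingers, y is the direction in which the jaws open and shut, and the axes are right-handed (so a half turn about x gives the same grasp; the last joint's range is limited). The gripper opens to 88 mm and grips with 3 to 60 N. Pads are 19 mm wide; open, the fingers measure 130 mm over their backs; the gripper's body (78 mm by 193 mm) begins 47 mm behind the grasp point.
Start: joints at [88.929, 20.546, 0.682, 0, -70.136, -16.507], TCP at [0.204, 0.643, 0.227] pointing down, gripper open.
Joint ranges: [-176.03, 176.03], [-82.01, 121.73], [-58.28, 71.71], [-173.87, 95.51], [-174.79, -0.11], [-173.66, 173.66]. Speed limits (degrees/s): [136.94, 136.94, 172.46, 180, 180, 180].

### API

Orientations are given as [roll, pitch, yaw] about the fixed x, y, z axes, in that order (R = Rz(yaw) Ry(pitch) Rx(roll)).
In Python, from plant import * gives the robot as it stands. The module is installed in compiled form; this text tells all that it offers.
- The arm moves only by the shell command python3 -m pendant 'ROWS'. ROWS is JSON, a list of rows, each an object with "claw": the finger opening in mm, from 0 to 87.6; "linear": the shift along the tool's x, y, z in mm, a list of three; "twist": the turn about the tool's x in rad. In form: [{"claw": claw, "linear": [tx, ty, tz], "twist": twist}, ...]. A call has exactly 10 rows; each row shifts and turns the commanded pose from where the row before left it, along the tool's axes as they then stand; what a row does not reach is not made up. A row lasts 1/12 s, in which the tool goes at most 41.7 mm and 7.16 degrees, less where a joint would pass 70% of its speed; a pose out of reach is approached as far as the arm can. A call with a gripper value outside its range is refused whole. The fingers move at their own pace and stop on an object; the grip force is fixed at half the most. Time passes only in rows, so rows that do not move let the fingers close, or fill a call up. It gives the time, the measured TCP pose, the force and the opening at its end, in the units of the state.
- get_obs(): the state, without advancing time (a new reading comes with each control period).
- snapshot(name): name is "scene" or "top" or "wrist"; returns (picture, depth): 400x640x3 uint8, red, green, blue; 400x640 float32, m along the optical axis (not along the pixel's ray), 0 where there is no reading.
- camera_params(name): a dict with "fx", "fy", "cx", "cy" (pixels), "rvec" (rotation vector, rad) and "tvec" (3), from world to camera coordinates, as OpenCV has them. Camera axes: x right, y down, z forward; pixel columns grow to the right and rows downward; lengths in m; the calibration is good to about 2 mm. A picture is of the moment at which its call begins: read the wrist's pose just before it. camera_params takes no time and is no camera call; for the wrist camera it gives the pose at the moment of the call.
- close_job(): hands the job in, once; it reports no verdict.
Trained networks look in the newest picture that a camera, given by its name, has taken for a name from the list of things; names that differ only in an ending like _2 or _b are one class to them, and where a whole thing is asked for, a point or a joint stands for the part that bears it (a point fixed in the world has none). Each returns a list of dicts, best first, with "confidence" (0 to 1); they miss things now and then, are a little off and sometimes report something else, mostly with a low value. They report only what shows in the picture. A call takes as long as a camera call.
- boxes_of(camera, target): "xy" ([column, row] in pixels, amid what is visible of it).
The state is a dict: "clock": time; "joint_pos": joint angles; "qvel": joint speeds; "tau": joint torques, N m; "tool_pos": TCP position; "orientation": TCP orientation; "force": force on the tool from outside, world axes, zero at the start; "moment": the same for the moment, N m; "opening": finger opening in m.
Only numpy, scipy, OpenCV 4.12 (cv2) and the standard library are available. Lean on these libraries where they do the work, as an engineer would, in place of code of your own. Each camera call takes 0.05 s, during which the arm holds its last target. There are 200 camera calls.

### The job

One of the three closed weight cases on the green mat has its calibration weight loose inside: lift and shake the cases until you have felt which one rattles, putting the sound ones back flat on the mat. Lay the rattling case gently and flat in the open orange-fronted drawer, then push the drawer fully shut without slamming it, leaving the flask, jar and tip rack undisturbed.

Things in the scene. Friction and masses are not known exactly. Their poses are not given: they have to be found in the camera images.
- case_a_center (a point): one of three identical closed dark-blue cases, 110 long x 56 wide x 48 high mm: black lid seam, aluminium latch on each short end, grey plate on top. Point: the centre of the box, 24 mm above its underside; x along its 110 mm length, z up. Starts flat on the mat. Any of the three may be the faulty one. About 0.4 to 0.5 kg, of which 200 g is a steel weight inside, fixed in the two sound cases
- case_b_center (a point): second of the three cases: same look, size, mass and axes as case a
- case_c_center (a point): third of the three cases: same look, size, mass and axes as case a. In whichever case is faulty, the weight slides with light friction up to 52 mm along the length: it slides when the case is tipped end-down by more than 10 degrees or jerked lengthwise (over 1.5 m/s2), knocks at the end, and stays at that end when levelled, so the whole's centre of mass shifts by about 20 mm
- loose_weight (a joint): where the loose weight stands along its case, in m, -0.026 at one end to 0.026 at the other, 0 (middle) at the start; it does not tell which case that is. It changes only when the faulty case is shaken or tipped. The weight's own centre is at half the case's height
- mat: fixed green bench mat, 230 (x) x 420 (y) x 3 mm thick, lying on the white bench; origin at the centre of its underside, z up
- unit_drawer0 (a joint): how far the drawer is open, in m: 0 fully shut, 0.174 fully open; starts 0.145 to 0.172. Slides with about 1 N of friction and stays where it is left
- drawer_floor (a point): centre of the drawer's inner floor, 22 mm above the bench, moving with the drawer; +x points into the cabinet, y across. Inside 205 (x) x 218 (y) mm, walls 6 mm thick and 66 mm above the floor; the orange front (15 mm thick, top 76 mm above the floor) has its outer face at x = -123.5 mm. Uncovered by the cabinet: the inner floor from x = -102 mm to x = -108 mm + the opening
- unit: fixed white cabinet of the drawer, 250 deep (x) x 260 wide (y) x 110 mm high; origin at the centre of its underside, x points from its front (towards the robot) to its back
- unit_drawer0_handle (a point): middle of the drawer's steel bar handle: horizontal bar 120 mm long along y, 11 mm thick, 35 mm out from the orange front, 72 mm above the bench; x points into the cabinet, the way to push it shut
- flask: bystander: stoppered conical glass flask, 74 mm diameter, 130 mm high; origin at the centre of its underside
- jar: bystander: white jar with a blue cap, 68 mm diameter, 110 mm high; origin at the centre of its underside
- tiprack: bystander: green pipette-tip rack, 120 x 80 x 56 mm high; origin at the centre of its underside

How it is judged (in metres and radians):
On the way, in this order (a step that is already met when the one before it is completed fails the run):
1. the rattling case is held clear of the mat and shaken or rocked until the loose weight has slid to an end (height (world z) of loose_weight above 0.05 m and (value of joint loose_weight above 0.02 m or value of joint loose_weight below -0.02 m)), for 0.03 s.
2. the rattling case lies flat and released in the drawer while that is still open by more than 60 mm (x of loose_weight in the frame of drawer_floor between -0.105 and 0.105 m and y of loose_weight in the frame of drawer_floor between -0.11 and 0.11 m and z of loose_weight in the frame of drawer_floor between 0.015 and 0.03 m and angle between loose_weight's own z axis and vertical below 0.12 rad and value of joint unit_drawer0 above 0.06 m and contact force between each of case_a, case_b, case_c and the fingers below 0.1 N), for 0.2 s.
At the end, for the whole second after the job is handed in: the rattling case lies flat (within 7 degrees) on the floor of the drawer, the drawer is shut to within 6 mm, and both sound cases lie at rest, flat (within 7 degrees), with their centres over the mat (x of loose_weight in the frame of drawer_floor between -0.105 and 0.105 m and y of loose_weight in the frame of drawer_floor between -0.11 and 0.11 m and z of loose_weight in the frame of drawer_floor between 0.015 and 0.03 m and angle between loose_weight's own z axis and vertical below 0.12 rad and value of joint unit_drawer0 below 0.006 m and linear speed of each of case_a, case_b, case_c below 0.02 m/s and ((x of case_a_center in the frame of mat between -0.115 and 0.115 m and y of case_a_center in the frame of mat between -0.21 and 0.21 m and angle between each of case_a_center, case_b_center's own z axis and vertical below 0.12 rad and height (world z) of each of case_a_center, case_b_center below 0.035 m and x of case_b_center in the frame of mat between -0.115 and 0.115 m and y of case_b_center in the frame of mat between -0.21 and 0.21 m) or (x of case_b_center in the frame of mat between -0.115 and 0.115 m and y of case_b_center in the frame of mat between -0.21 and 0.21 m and angle between each of case_b_center, case_c_center's own z axis and vertical below 0.12 rad and height (world z) of each of case_b_center, case_c_center below 0.035 m and x of case_c_center in the frame of mat between -0.115 and 0.115 m and y of case_c_center in the frame of mat between -0.21 and 0.21 m) or (x of case_a_center in the frame of mat between -0.115 and 0.115 m and y of case_a_center in the frame of mat between -0.21 and 0.21 m and angle between each of case_a_center, case_c_center's own z axis and vertical below 0.12 rad and height (world z) of each of case_a_center, case_c_center below 0.035 m and x of case_c_center in the frame of mat between -0.115 and 0.115 m and y of case_c_center in the frame of mat between -0.21 and 0.21 m))); the robot touches nothing.
It fails at once if the flask, jar or tip rack is moved by more than 30 mm or tipped (distance of any of flask, jar, tiprack from where it was at the start of the episode above 0.03 m or angle between any of flask, jar, tiprack's own z axis and vertical above 0.3 rad).
It fails at once if a case falls into the drawer or is slammed in with it (faster than 0.5 m/s below the drawer's rim) ((x of case_a_center in the frame of drawer_floor between -0.105 and 0.105 m and y of case_a_center in the frame of drawer_floor between -0.11 and 0.11 m and z of case_a_center in the frame of drawer_floor below 0.066 m and linear speed of case_a above 0.5 m/s) or (x of case_b_center in the frame of drawer_floor between -0.105 and 0.105 m and y of case_b_center in the frame of drawer_floor between -0.11 and 0.11 m and z of case_b_center in the frame of drawer_floor below 0.066 m and linear speed of case_b above 0.5 m/s) or (x of case_c_center in the frame of drawer_floor between -0.105 and 0.105 m and y of case_c_center in the frame of drawer_floor between -0.11 and 0.11 m and z of case_c_center in the frame of drawer_floor below 0.066 m and linear speed of case_c above 0.5 m/s)).
It also fails if it takes over 72 s, if anything falls off the work surface, if the arm or the gripper's body presses on something with over 40 N, if the wrist force passes 120 N, or if a joint passes its speed limit or range.

## Working session

There is one attempt and no reset: what is moved stays moved. The work goes in short steps, Python scripts to look and compute and a shell command to move; the robot and the scene stay as the last step left them, time stands still between calls to the robot, and variables do not carry over. Pictures are saved under pics/ and viewed, about 8 in all and at most 12, crops included, and the job is handed in when it is done.

```bash
mkdir -p pics
cat > h.py <<'E'
from plant import *
import numpy as np, cv2
from scipy.spatial.transform import Rotation as Rn
def cam(n):
    p=camera_params(n); return p, Rn.from_rotvec(np.ravel(p["rvec"])).as_matrix(), np.ravel(p["tvec"])
def cloud(n,d):
    p,R,t=cam(n); v,u=np.mgrid[0:400,0:640]
    P=np.stack([(u-p["cx"])/p["fx"]*d,(v-p["cy"])/p["fy"]*d,d],-1)
    return (P-t)@R
def proj(n,X):
    p,R,t=cam(n); c=R@np.array(X)+t; return c[0]/c[2]*p["fx"]+p["cx"],c[1]/c[2]*p["fy"]+p["cy"]
E
cat > look.py <<'E'
from h import *
for n in ("top","scene"):
    im,d=snapshot(n); cv2.imwrite(f"pics/{n}0.png",im[:,:,::-1]); np.save(f"{n}0.npy",d); np.save(f"{n}0i.npy",im)
    W=cloud(n,d)
    for t in ("case_a_center","flask","jar","tiprack","unit","unit_drawer0_handle","mat","drawer_floor"):
        for b in boxes_of(n,t)[:4]:
            u,v=map(int,np.round(b["xy"])); print(n,t,round(b["confidence"],2),(u,v),W[v,u].round(3))
o=get_obs(); print(o)
E
python3 look.py
```

```text
top case_a_center 0.77 (414, 239) [ 0.502 -0.152  0.053]
top flask 0.55 (451, 159) [ 0.704 -0.248  0.07 ]
top flask 0.21 (253, 207) [0.502 0.109 0.995]
top jar 0.64 (386, 149) [ 0.719 -0.074  0.111]
top jar 0.45 (254, 209) [0.579 0.258 0.023]
top tiprack 0.8 (156, 196) [0.609 0.504 0.052]
top tiprack 0.27 (403, 223) [ 0.543 -0.133  0.02 ]
top unit 0.84 (255, 156) [0.701 0.245 0.11 ]
top unit_drawer0_handle 0.76 (252, 210) [0.576 0.263 0.021]
top unit_drawer0_handle 0.16 (367, 229) [ 0.527 -0.033  0.052]
top drawer_floor 0.8 (256, 206) [0.587 0.253 0.024]
scene case_a_center 0.66 (263, 159) [ 0.532 -0.142  0.046]
scene flask 0.78 (202, 175) [ 0.71  -0.254  0.067]
scene jar 0.61 (236, 205) [ 0.764 -0.063  0.105]
scene tiprack 0.93 (432, 272) [0.627 0.514 0.053]
scene unit 0.72 (334, 253) [0.749 0.265 0.107]
scene unit_drawer0_handle 0.72 (362, 213) [0.532 0.246 0.02 ]
scene mat 0.59 (265, 176) [ 0.563 -0.115  0.004]
scene drawer_floor 0.72 (336, 252) [0.745 0.269 0.111]
scene drawer_floor 0.69 (363, 211) [0.524 0.245 0.021]
{'clock': 0.9, 'joint_pos': array([ 8.89300020e+01,  2.05450099e+01,  6.82900088e-01,  1.54285727e-03,
       -7.01349152e+01, -1.65071705e+01]), 'qvel': array([ 0.02143079, -0.00611642,  0.00034982, -0.00688147, -0.06111421,
        0.05994322]), 'tau': array([-2.31682652e-04, -5.82364869e+01,  2.93294764e+01,  7.00241134e+00,
        1.24089274e-02, -2.55033251e-05]), 'tool_pos': array([0.20386133, 0.6434759 , 0.22658852]), 'orientation': array([-99.49437181,  89.99669003,  62.92898395]), 'force': array([-0.05966195,  0.09133543, -0.16579037]), 'moment': array([-0.03440843,  0.01211818,  0.00574638]), 'opening': 0.08769044300973544}
```

View pics/top0.png

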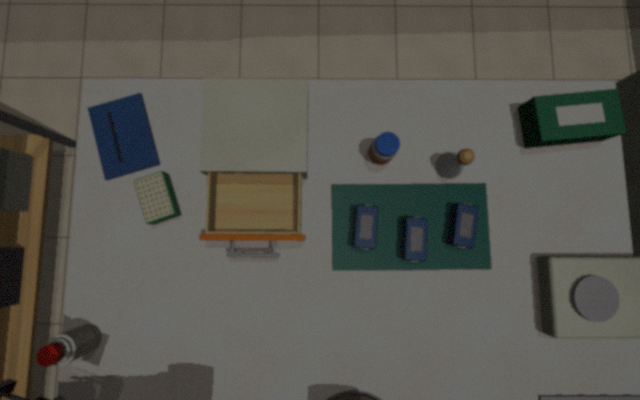

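```bash
cat > meas.py <<'E'
from h import *
import sys
def cases(im,W):
    z=W[...,2]; x=W[...,0]; y=W[...,1]
    m=((z>0.044)&(z<0.062)&(x>0.3)&(x<0.72)&(y<0.09)&(y>-0.45)).astype(np.uint8)
    m=cv2.morphologyEx(m,cv2.MORPH_OPEN,np.ones((3,3)))
    n,l,st,_=cv2.connectedComponentsWithStats(m)
    for i in range(1,n):
        if st[i,4]<150: continue
        q=(W[l==i][:,:2]*1000).astype(np.float32); (c,s,a)=cv2.minAreaRect(q)
        if s[0]<s[1]: s=s[::-1]; a+=90
        print("case",np.round(c,1),np.round(s,1),"long axis yaw",round((a+90)%180-90,1),"z",np.median(z[l==i]).round(4),st[i])
if __name__=="__main__":
    d=np.load("top0.npy"); im=np.load("top0i.npy"); W=cloud("top",d)
    cases(im,W)
    z=W[...,2];x=W[...,0];y=W[...,1]
    m=(z>.015)&(z<.03)&(x>.45)&(x<.66)&(y>.1)&(y<.4)
    print("floor",np.percentile(W[m],[1,50,99],axis=0).round(3))
    m=(z>.095)&(z<.104)&(x>.4)&(x<.56)&(y>.1)&(y<.4)
    print("front top",m.sum(),np.percentile(W[m],[2,50,98],axis=0).round(3) if m.sum() else "")
    m=(z>.06)&(z<.085)&(x>.38)&(x<.5)&(y>.1)&(y<.42)
    print("handle",m.sum(),np.percentile(W[m],[2,50,98],axis=0).round(3) if m.sum() else "")
    m=((z>.105)&(z<.116)&(x>.5)&(y>.05)&(y<.42))
    q=(W[m][:,:2]*1000).astype(np.float32); print("unit",cv2.minAreaRect(q),np.percentile(W[m],[1,50,99],axis=0).round(3))
    hsv=cv2.cvtColor(im,cv2.COLOR_RGB2HSV); g=(hsv[...,0]>40)&(hsv[...,0]<85)&(hsv[...,1]>80)&(y<.15)&(z<.012)
    print("mat",cv2.minAreaRect((W[g][:,:2]*1000).astype(np.float32)),np.percentile(W[g],[1,99],axis=0).round(3))
E
python3 meas.py
```

```text
case [ 537.3 -284.7] [109.5  55.9] long axis yaw -9.5 z 0.0512 [453 203  26  45 951]
case [533.  -31.3] [110.   56.1] long axis yaw -4.5 z 0.0511 [354 205  24  44 938]
case [ 502.4 -157.5] [109.9  57.1] long axis yaw -4.3 z 0.0511 [404 217  24  45 955]
floor [[0.522 0.145 0.018]
 [0.59  0.252 0.022]
 [0.659 0.358 0.027]]
front top 633 [[0.499 0.13  0.095]
 [0.506 0.252 0.098]
 [0.513 0.37  0.101]]
handle 302 [[0.457 0.189 0.072]
 [0.465 0.25  0.076]
 [0.496 0.31  0.08 ]]
unit ((781.5509643554688, 248.7014617919922), (260.6249084472656, 236.44866943359375), 89.63399505615234) [[0.665 0.121 0.107]
 [0.778 0.249 0.111]
 [0.897 0.376 0.114]]
mat ((741.94921875, -502.14044189453125), (617.6813354492188, 1126.4576416015625), 2.536289930343628) [[ 0.428 -0.443 -0.001]
 [ 0.65   0.047  0.008]]
```

The top view shows three cases on the mat at about (366,228), (415,239) and (465,226), with the jar at (386,148) and the flask at (455,163) behind them. The open drawer is at (255,203) and its handle at (252,250).

```bash
cat > go.py <<'E'
from h import *
import sys
# usage: go.py x y z phi : twist (tool x) then tool-axis shift in mm
o=get_obs(); R=Rn.from_euler("xyz",o["orientation"],degrees=True).as_matrix()
phi=np.degrees(np.arctan2(R[1,2],R[0,2])); p=np.array(o["tool_pos"])
print("t",round(o["clock"],2),"tcp",p.round(4),"phi",round(phi,2),"tilt",(R[:,0]+[0,0,1]).round(4),"F",o["force"].round(2),"M",o["moment"].round(3),"open",round(o["opening"],4),"q",o["joint_pos"].round(0))
for a in sys.argv[1:]:
    x,y,z,f=map(float,a.split(",")); tw=-np.radians((f-phi+180)%360-180)
    G=Rn.from_euler("z",f,degrees=True).as_matrix()@Rn.from_euler("y",90,degrees=True).as_matrix()
    print(a,"twist",tw.round(3),"linear",(1000*G.T@(np.array([x,y,z])-p)).round(1)); p=np.array([x,y,z]); phi=f
E
python3 -c "
from h import *
print(tcp_to_grasp)"; python3 go.py .533,-.031,.13,175.5 .533,-.031,.012,175.5
```

```text
0.0188
t 0.9 tcp [0.2039 0.6435 0.2266] phi 162.42 tilt [0.     0.0001 0.    ] F [-0.06  0.09 -0.17] M [-0.034  0.012  0.006] open 0.0877 q [ 89.  21.   1.   0. -70. -17.]
.533,-.031,.13,175.5 twist -0.228 linear [  96.6  646.6 -381. ]
.533,-.031,.012,175.5 twist -0.0 linear [118.   0.  -0.]
```

```bash
python3 -m pendant '[{"claw":87,"linear":[0,0,0],"twist":-0.114},{"claw":87,"linear":[0,0,0],"twist":-0.114},{"claw":87,"linear":[0,32.3,-19],"twist":0},{"claw":87,"linear":[0,32.3,-19],"twist":0},{"claw":87,"linear":[0,32.3,-19],"twist":0},{"claw":87,"linear":[0,32.3,-19],"twist":0},{"claw":87,"linear":[0,32.3,-19],"twist":0},{"claw":87,"linear":[0,32.3,-19],"twist":0},{"claw":87,"linear":[0,32.3,-19],"twist":0},{"claw":87,"linear":[0,32.3,-19],"twist":0}]' && python3 -m pendant '[{"claw":87,"linear":[0,32.3,-19],"twist":0},{"claw":87,"linear":[0,32.3,-19],"twist":0},{"claw":87,"linear":[0,32.3,-19],"twist":0},{"claw":87,"linear":[0,32.3,-19],"twist":0},{"claw":87,"linear":[12,32.3,-19],"twist":0},{"claw":87,"linear":[12,32.3,-19],"twist":0},{"claw":87,"linear":[12,32.3,-19],"twist":0},{"claw":87,"linear":[12,32.3,-19],"twist":0},{"claw":87,"linear":[12,32.3,-19],"twist":0},{"claw":87,"linear":[12,32.3,-19],"twist":0}]'; python3 go.py .533,-.031,.012,175.5
```

```text
clock: 1.73
tool_pos: [0.3355, 0.3722, 0.2268]
orientation: [-108.4, 90.0, 67.1]
force: [0.2, -0.3, 0.1]
opening: 0.0872
clock: 2.57
tool_pos: [0.4997, 0.0352, 0.1545]
orientation: [-153.5, 89.9, 22.0]
force: [1.2, 1.4, -0.0]
opening: 0.0871
t 2.57 tcp [0.4997 0.0352 0.1545] phi 175.5 tilt [0.0011 0.0005 0.    ] F [ 1.17  1.42 -0.01] M [ 0.124 -0.102  0.007] open 0.0871 q [ 27.   8. -27.   0. -55.  59.]
.533,-.031,.012,175.5 twist 0.0 linear [142.5  63.4 -38.4]
```

```bash
python3 -m pendant '[{"claw":87,"linear":[10,31.7,-19.2],"twist":0},{"claw":87,"linear":[10,31.7,-19.2],"twist":0},{"claw":87,"linear":[24,0,0],"twist":0},{"claw":87,"linear":[28,0,0],"twist":0},{"claw":87,"linear":[28,0,0],"twist":0},{"claw":87,"linear":[24,0,0],"twist":0},{"claw":87,"linear":[12,0,0],"twist":0},{"claw":87,"linear":[6.5,0,0],"twist":0},{"claw":40,"linear":[0,0,0],"twist":0},{"claw":40,"linear":[0,0,0],"twist":0}]' ;python3 -m pendant '[{"claw":40,"linear":[0,0,0],"twist":0},{"claw":40,"linear":[0,0,0],"twist":0},{"claw":40,"linear":[0,0,0],"twist":0},{"claw":40,"linear":[0,0,0],"twist":0},{"claw":40,"linear":[-10,0,0],"twist":0},{"claw":40,"linear":[-20,0,0],"twist":0},{"claw":40,"linear":[-25,0,0],"twist":0},{"claw":40,"linear":[-25,0,0],"twist":0},{"claw":40,"linear":[-20,0,0],"twist":0},{"claw":40,"linear":[0,0,0],"twist":0}]'; python3 go.py
```

```text
clock: 3.4
tool_pos: [0.5328, -0.0292, 0.0125]
orientation: [165.0, 90.0, -19.5]
force: [0.5, 0.7, -0.5]
opening: 0.0787
clock: 4.23
tool_pos: [0.5345, -0.0288, 0.1165]
orientation: [-162.5, 89.6, 13.0]
force: [1.5, 0.5, -4.2]
opening: 0.0559
t 4.23 tcp [ 0.5345 -0.0288  0.1165] phi 175.52 tilt [0.0064 0.0015 0.    ] F [ 1.49  0.53 -4.17] M [ 0.01  -0.225 -0.028] open 0.0559 q [ 18.  13. -26.   0. -51.  68.]
```

```bash
cat > feel.py <<'E'
from h import *
M=[];F=[]
for i in range(6):
    snapshot("top"); o=get_obs(); R=Rn.from_euler("xyz",o["orientation"],degrees=True).as_matrix()
    M.append(R.T@o["moment"]); F.append(R.T@o["force"])
print("t",round(o["clock"],2),"M tool",np.mean(M,0).round(4),"sd",np.std(M,0).round(4),"F",np.mean(F,0).round(2),"tcp",o["tool_pos"].round(4))
E
python3 feel.py
python3 -m pendant '[{"claw":40,"linear":[0,0,10],"twist":0},{"claw":40,"linear":[0,0,20],"twist":0},{"claw":40,"linear":[0,0,30],"twist":0},{"claw":40,"linear":[0,0,40],"twist":0},{"claw":40,"linear":[0,0,0],"twist":0},{"claw":40,"linear":[0,0,0],"twist":0},{"claw":40,"linear":[0,0,0],"twist":0},{"claw":40,"linear":[0,0,0],"twist":0},{"claw":40,"linear":[0,0,0],"twist":0},{"claw":40,"linear":[0,0,0],"twist":0}]'; python3 feel.py
python3 -m pendant '[{"claw":40,"linear":[0,0,-10],"twist":0},{"claw":40,"linear":[0,0,-20],"twist":0},{"claw":40,"linear":[0,0,-30],"twist":0},{"claw":40,"linear":[0,0,-40],"twist":0},{"claw":40,"linear":[0,0,0],"twist":0},{"claw":40,"linear":[0,0,0],"twist":0},{"claw":40,"linear":[0,0,0],"twist":0},{"claw":40,"linear":[0,0,0],"twist":0},{"claw":40,"linear":[0,0,0],"twist":0},{"claw":40,"linear":[0,0,0],"twist":0}]'; python3 feel.py
```

```text
t 4.53 M tool [ 0.0203 -0.0341  0.0332] sd [0.0275 0.0419 0.0198] F [5.66 0.08 0.21] tcp [ 0.5312 -0.0295  0.1105]
clock: 5.37
tool_pos: [0.4331, -0.0214, 0.1118]
orientation: [36.4, 90.0, -148.2]
force: [0.2, -0.3, -4.8]
opening: 0.0561
t 5.67 M tool [-0.007   0.0668  0.0165] sd [0.012  0.0131 0.0425] F [ 4.76 -0.01  0.01] tcp [ 0.4327 -0.0215  0.1119]
clock: 6.5
tool_pos: [0.5318, -0.0292, 0.1124]
orientation: [-150.2, 90.0, 25.3]
force: [-0.5, -0.4, -5.7]
opening: 0.0559
t 6.8 M tool [ 0.0119 -0.0389  0.028 ] sd [0.0277 0.0284 0.0235] F [ 4.36  0.17 -0.06] tcp [ 0.5323 -0.0292  0.1123]
```

```bash
python3 feel.py
python3 -m pendant '[{"claw":40,"linear":[0,0,10],"twist":0},{"claw":40,"linear":[0,0,20],"twist":0},{"claw":40,"linear":[0,0,30],"twist":0},{"claw":40,"linear":[0,0,40],"twist":0},{"claw":40,"linear":[0,0,0],"twist":0},{"claw":40,"linear":[0,0,0],"twist":0},{"claw":40,"linear":[0,0,0],"twist":0},{"claw":40,"linear":[0,0,0],"twist":0},{"claw":40,"linear":[0,0,0],"twist":0},{"claw":40,"linear":[0,0,0],"twist":0}]'; python3 feel.py
python3 -m pendant '[{"claw":40,"linear":[0,0,-4],"twist":0},{"claw":40,"linear":[0,0,-8],"twist":0},{"claw":40,"linear":[0,0,-12],"twist":0},{"claw":40,"linear":[0,0,-16],"twist":0},{"claw":40,"linear":[0,0,-20],"twist":0},{"claw":40,"linear":[0,0,-16],"twist":0},{"claw":40,"linear":[0,0,-12],"twist":0},{"claw":40,"linear":[0,0,-8],"twist":0},{"claw":40,"linear":[0,0,-4],"twist":0},{"claw":40,"linear":[0,0,0],"twist":0}]'; python3 feel.py; python3 feel.py
```

```text
t 7.1 M tool [ 0.0056 -0.0428  0.0236] sd [0.0266 0.0295 0.0253] F [ 4.87  0.11 -0.02] tcp [ 0.5323 -0.0293  0.1121]
clock: 7.93
tool_pos: [0.4332, -0.0214, 0.1119]
orientation: [54.3, 90.0, -130.3]
force: [-0.0, 0.2, -5.4]
opening: 0.0559
t 8.23 M tool [-0.0003  0.0457  0.0227] sd [0.0092 0.0236 0.0434] F [ 4.97  0.24 -0.01] tcp [ 0.4327 -0.0215  0.1119]
clock: 9.07
tool_pos: [0.5332, -0.0295, 0.1116]
orientation: [32.5, 90.0, -152.0]
force: [-0.8, -0.5, -4.7]
opening: 0.0555
t 9.37 M tool [-0.0044  0.0017  0.0225] sd [0.0187 0.0319 0.0273] F [ 4.66  0.34 -0.02] tcp [ 0.5319 -0.0292  0.1123]
t 9.67 M tool [0.0018 0.0277 0.0282] sd [0.0327 0.0276 0.021 ] F [ 4.49 -0.2  -0.09] tcp [ 0.5323 -0.0292  0.1122]
```

```bash
python3 -m pendant '[{"claw":40,"linear":[-4,0,-4],"twist":0},{"claw":40,"linear":[-6,0,-8],"twist":0},{"claw":40,"linear":[-6,0,-12],"twist":0},{"claw":40,"linear":[-6,0,-16],"twist":0},{"claw":40,"linear":[-6,0,-20],"twist":0},{"claw":40,"linear":[-6,0,-16],"twist":0},{"claw":40,"linear":[-4,0,-12],"twist":0},{"claw":40,"linear":[-2,0,-8],"twist":0},{"claw":40,"linear":[0,0,-4],"twist":0},{"claw":40,"linear":[0,0,0],"twist":0}]'
python3 -m pendant '[{"claw":40,"linear":[0,0,10],"twist":0},{"claw":40,"linear":[0,0,20],"twist":0},{"claw":40,"linear":[0,0,30],"twist":0},{"claw":40,"linear":[0,0,40],"twist":0},{"claw":40,"linear":[0,0,0],"twist":0},{"claw":40,"linear":[0,0,0],"twist":0},{"claw":40,"linear":[0,0,0],"twist":0},{"claw":40,"linear":[0,0,0],"twist":0},{"claw":40,"linear":[0,0,0],"twist":0},{"claw":40,"linear":[0,0,0],"twist":0}]'; python3 feel.py;python3 feel.py
python3 -m pendant '[{"claw":40,"linear":[0,0,4],"twist":0},{"claw":40,"linear":[0,0,8],"twist":0},{"claw":40,"linear":[0,0,12],"twist":0},{"claw":40,"linear":[0,0,16],"twist":0},{"claw":40,"linear":[0,0,20],"twist":0},{"claw":40,"linear":[0,0,16],"twist":0},{"claw":40,"linear":[0,0,12],"twist":0},{"claw":40,"linear":[0,0,8],"twist":0},{"claw":40,"linear":[0,0,4],"twist":0},{"claw":40,"linear":[0,0,0],"twist":0}]'
python3 -m pendant '[{"claw":40,"linear":[0,0,-10],"twist":0},{"claw":40,"linear":[0,0,-20],"twist":0},{"claw":40,"linear":[0,0,-30],"twist":0},{"claw":40,"linear":[0,0,-40],"twist":0},{"claw":40,"linear":[0,0,0],"twist":0},{"claw":40,"linear":[0,0,0],"twist":0},{"claw":40,"linear":[0,0,0],"twist":0},{"claw":40,"linear":[0,0,0],"twist":0},{"claw":40,"linear":[0,0,0],"twist":0},{"claw":40,"linear":[0,0,0],"twist":0}]'; python3 feel.py;python3 feel.py
```

```text
clock: 10.5
tool_pos: [0.6327, -0.0373, 0.1517]
orientation: [14.9, 90.0, -169.6]
force: [0.4, 0.6, -4.4]
opening: 0.056
clock: 11.33
tool_pos: [0.5327, -0.0293, 0.1519]
orientation: [20.6, 90.0, -163.9]
force: [0.2, -0.7, -4.5]
opening: 0.0563
t 11.63 M tool [-0.0141  0.0571  0.0209] sd [0.0239 0.0218 0.0159] F [ 4.51 -0.11  0.23] tcp [ 0.5324 -0.0294  0.1518]
t 11.93 M tool [0.0081 0.041  0.0308] sd [0.0185 0.015  0.0184] F [ 4.62  0.18 -0.02] tcp [ 0.5323 -0.0293  0.1521]
clock: 12.77
tool_pos: [0.4321, -0.0213, 0.1525]
orientation: [-150.9, 89.9, 24.6]
force: [0.6, -0.7, -5.5]
opening: 0.0558
clock: 13.6
tool_pos: [0.532, -0.0293, 0.1524]
orientation: [-158.8, 90.0, 16.7]
force: [0.1, 0.2, -4.9]
opening: 0.0561
t 13.9 M tool [-0.0041 -0.0376  0.0271] sd [0.045  0.0215 0.0207] F [ 4.57 -0.09  0.02] tcp [ 0.5323 -0.0292  0.1523]
t 14.2 M tool [-0.0031 -0.0564  0.0423] sd [0.0203 0.0434 0.0146] F [ 4.47 -0.08  0.08] tcp [ 0.5323 -0.0293  0.1521]
```

The moment about the jaw axis flips between +0.049 and −0.047 N m at the same spot, depending on the direction of the last jerk. That is a swing of 0.096, against 0.102 expected for a 200 g weight moving 52 mm, so this case rattles. Next I'll carry it to the drawer.

```bash
python3 go.py .592,.252,.152,180 .592,.252,.035,180
```

```text
t 14.2 tcp [ 0.5323 -0.0293  0.1521] phi 175.48 tilt [-0. -0.  0.] F [-0.47  0.63 -4.6 ] M [-0.03   0.043  0.021] open 0.0557 q [ 18.  11. -23.  -0. -56.  68.]
.592,.252,.152,180 twist -0.079 linear [ 1.000e-01 -2.813e+02 -5.970e+01]
.592,.252,.035,180 twist -0.0 linear [117.   0.  -0.]
```

```bash
python3 -m pendant '[{"claw":40,"linear":[0,0,0],"twist":-0.079},{"claw":40,"linear":[0,-10,-5],"twist":0},{"claw":40,"linear":[0,-20,-5],"twist":0},{"claw":40,"linear":[0,-28,-5],"twist":0},{"claw":40,"linear":[0,-30,-5],"twist":0},{"claw":40,"linear":[0,-30,-5],"twist":0},{"claw":40,"linear":[0,-30,-5],"twist":0},{"claw":40,"linear":[0,-30,-5],"twist":0},{"claw":40,"linear":[0,-30,-5],"twist":0},{"claw":40,"linear":[0,-28,-5],"twist":0}]'; python3 -m pendant '[{"claw":40,"linear":[0,-22,-5],"twist":0},{"claw":40,"linear":[0,-15,-5],"twist":0},{"claw":40,"linear":[0,-8,-5],"twist":0},{"claw":40,"linear":[0,0,0],"twist":0},{"claw":40,"linear":[0,0,0],"twist":0},{"claw":40,"linear":[5,0,0],"twist":0},{"claw":40,"linear":[10,0,0],"twist":0},{"claw":40,"linear":[10,0,0],"twist":0},{"claw":40,"linear":[5,0,0],"twist":0},{"claw":40,"linear":[0,0,0],"twist":0}]'
python3 - <<'E'
from h import *
for n in ("top","scene"):
    im,d=snapshot(n); cv2.imwrite(f"pics/{n}1.png",cv2.resize((im[80:300,120:400] if n=="top" else im[100:350,180:520])[:,:,::-1],None,fx=2,fy=2))
    W=cloud(n,d); z=W[...,2];x=W[...,0];y=W[...,1]
    m=(z>.095)&(z<.104)&(x>.4)&(x<.56)&(y>.1)&(y<.4)
    print(n,"front top",m.sum(),np.percentile(W[m],[2,50,98],axis=0).round(3) if m.sum() else "")
E
python3 go.py .592,.252,.035,180
```

```text
clock: 15.03
tool_pos: [0.5774, 0.209, 0.1519]
orientation: [-150.1, 90.0, 29.9]
force: [-0.1, -0.5, -5.2]
opening: 0.0558
clock: 15.87
tool_pos: [0.5911, 0.2505, 0.1198]
orientation: [32.7, 89.8, -147.4]
force: [-0.4, -0.5, -5.3]
opening: 0.0558
top front top 631 [[0.499 0.13  0.095]
 [0.506 0.255 0.098]
 [0.513 0.371 0.101]]
scene front top 72 [[0.499 0.143 0.095]
 [0.507 0.349 0.097]
 [0.516 0.378 0.101]]
t 15.97 tcp [0.5922 0.2513 0.1216] phi 180.0 tilt [-0.0006 -0.0007  0.    ] F [-0.19  0.45 -4.74] M [-0.008  0.023 -0.005] open 0.0559 q [ 40.  22. -11.   0. -57.  50.]
.592,.252,.035,180 twist -0.0 linear [86.6 -0.7  0.2]
```

View pics/scene1.png

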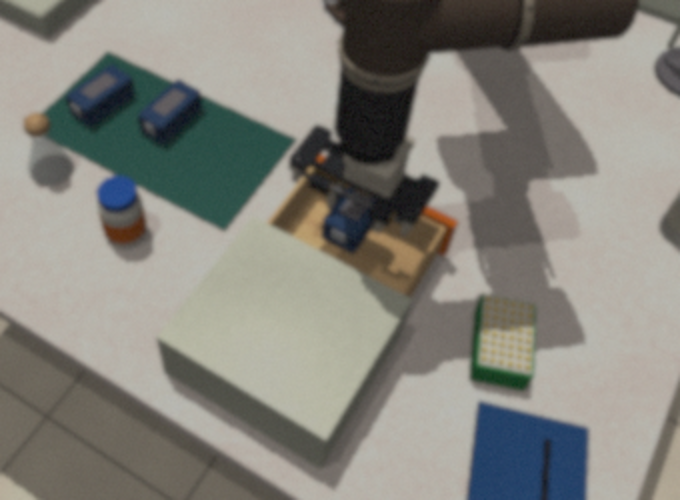

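The crop shows the case held level over the drawer floor at about (345,220). It is clear of the cabinet edge and the orange front, and the two other cases are still on the mat.

```bash
python3 -m pendant '[{"claw":40,"linear":[8,0,0],"twist":0},{"claw":40,"linear":[14,0,0],"twist":0},{"claw":40,"linear":[16,0,0],"twist":0},{"claw":40,"linear":[16,0,0],"twist":0},{"claw":40,"linear":[14,0,0],"twist":0},{"claw":40,"linear":[9,0,0],"twist":0},{"claw":40,"linear":[5,0,0],"twist":0},{"claw":40,"linear":[2,0,0],"twist":0},{"claw":40,"linear":[1,0,0],"twist":0},{"claw":40,"linear":[0,0,0],"twist":0}]'; python3 go.py; python3 feel.py
```

```text
clock: 16.8
tool_pos: [0.5927, 0.252, 0.0376]
orientation: [-150.5, 89.9, 29.5]
force: [0.1, 0.0, -4.4]
opening: 0.056
t 16.8 tcp [0.5927 0.252  0.0376] phi -179.98 tilt [0.0008 0.0005 0.    ] F [ 0.1   0.05 -4.38] M [-0.074  0.045  0.023] open 0.056 q [ 40.  27. -16.   0. -47.  50.]
t 17.1 M tool [ 0.0244 -0.0312  0.0307] sd [0.0219 0.018  0.0428] F [ 4.58  0.3  -0.  ] tcp [0.5925 0.2519 0.0376]
```

Still about 6 mm above the floor, so I'll creep down.

```bash
python3 -m pendant '[{"claw":40,"linear":[1,0,0],"twist":0},{"claw":40,"linear":[1,0,0],"twist":0},{"claw":40,"linear":[1,0,0],"twist":0},{"claw":40,"linear":[1,0,0],"twist":0},{"claw":40,"linear":[0.5,0,0],"twist":0},{"claw":40,"linear":[0.5,0,0],"twist":0},{"claw":40,"linear":[0.5,0,0],"twist":0},{"claw":40,"linear":[0,0,0],"twist":0},{"claw":40,"linear":[0,0,0],"twist":0},{"claw":40,"linear":[0,0,0],"twist":0}]'; python3 go.py
```

```text
clock: 17.93
tool_pos: [0.5927, 0.2517, 0.0322]
orientation: [-168.1, 89.9, 11.9]
force: [-1.2, -2.6, 2.4]
opening: 0.0557
t 17.93 tcp [0.5927 0.2517 0.0322] phi -179.98 tilt [0.0009 0.0002 0.    ] F [-1.23 -2.62  2.36] M [-1.097 -0.093 -0.091] open 0.0557 q [ 40.  28. -16.   0. -46.  50.]
```

Contact: the vertical force has gone from −4.6 to +2.4 N. Releasing and rising now.

```bash
python3 -m pendant '[{"claw":60,"linear":[0,0,0],"twist":0},{"claw":66,"linear":[0,0,0],"twist":0},{"claw":72,"linear":[0,0,0],"twist":0},{"claw":80,"linear":[0,0,0],"twist":0},{"claw":80,"linear":[0,0,0],"twist":0},{"claw":80,"linear":[0,0,0],"twist":0},{"claw":80,"linear":[0,0,0],"twist":0},{"claw":80,"linear":[-2,0,0],"twist":0},{"claw":80,"linear":[-4,0,0],"twist":0},{"claw":80,"linear":[-8,0,0],"twist":0}]'; python3 -m pendant '[{"claw":80,"linear":[-15,0,0],"twist":0},{"claw":80,"linear":[-20,0,0],"twist":0},{"claw":80,"linear":[-20,0,0],"twist":0},{"claw":80,"linear":[-20,0,0],"twist":0},{"claw":80,"linear":[-20,0,0],"twist":0},{"claw":80,"linear":[-20,0,0],"twist":0},{"claw":80,"linear":[-10,0,0],"twist":0},{"claw":80,"linear":[0,0,20],"twist":0},{"claw":80,"linear":[0,0,40],"twist":0},{"claw":80,"linear":[0,0,40],"twist":0}]'
python3 - <<'E'
from h import *
im,d=snapshot("wrist"); cv2.imwrite("pics/w2.png",im[:,:,::-1])
im,d=snapshot("top"); cv2.imwrite("pics/top2.png",cv2.resize(im[130:290,150:510][:,:,::-1],None,fx=2,fy=2))
E
python3 go.py .40,.252,.16,180
```

```text
clock: 18.77
tool_pos: [0.5918, 0.2514, 0.0452]
orientation: [34.9, 89.9, -145.1]
force: [-0.3, -0.6, -0.3]
opening: 0.0801
clock: 19.6
tool_pos: [0.4915, 0.2513, 0.1701]
orientation: [25.4, 90.0, -154.7]
force: [-0.5, 0.9, 0.8]
opening: 0.0801
t 19.7 tcp [0.4876 0.2504 0.1707] phi -179.93 tilt [-0.0019 -0.      0.    ] F [0.78 0.42 0.09] M [ 0.024 -0.19   0.005] open 0.0801 q [ 48.  11. -20.  -0. -59.  43.]
.40,.252,.16,180 twist 0.001 linear [10.7 -1.6 87.6]
```

View pics/w2.png

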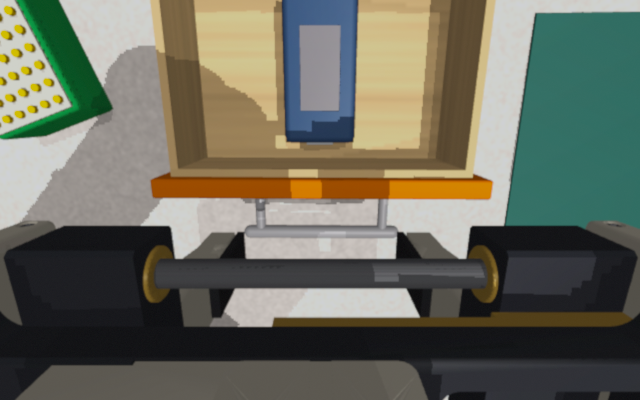

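The wrist view shows the case released and flat on the drawer floor at about (320,70), with the handle bar at (320,231). Next I'll go behind the bar and push on it.

```bash
python3 -m pendant '[{"claw":40,"linear":[0,0,30],"twist":0},{"claw":40,"linear":[0,0,30],"twist":0},{"claw":40,"linear":[0,0,27],"twist":0},{"claw":40,"linear":[0,0,0],"twist":0},{"claw":40,"linear":[20,0,0],"twist":0},{"claw":40,"linear":[25,0,0],"twist":0},{"claw":40,"linear":[25,0,0],"twist":0},{"claw":40,"linear":[25,0,0],"twist":0},{"claw":40,"linear":[13,0,0],"twist":0},{"claw":40,"linear":[5,0,0],"twist":0}]'; python3 -m pendant '[{"claw":40,"linear":[0,0,0],"twist":0},{"claw":40,"linear":[0,0,-8],"twist":0},{"claw":40,"linear":[0,0,-10],"twist":0},{"claw":40,"linear":[0,0,-8],"twist":0},{"claw":40,"linear":[0,0,-5],"twist":0},{"claw":40,"linear":[0,0,-4],"twist":0},{"claw":40,"linear":[0,0,-4],"twist":0},{"claw":40,"linear":[0,0,-4],"twist":0},{"claw":40,"linear":[0,0,-4],"twist":0},{"claw":40,"linear":[0,0,-4],"twist":0}]'; python3 go.py
```

```text
clock: 20.53
tool_pos: [0.4046, 0.2506, 0.0556]
orientation: [51.2, 89.8, -128.8]
force: [0.7, 0.7, 0.2]
opening: 0.0401
clock: 21.37
tool_pos: [0.4564, 0.2515, 0.0575]
orientation: [41.0, 90.0, -139.0]
force: [-1.7, -0.6, 0.5]
opening: 0.0403
t 21.37 tcp [0.4564 0.2515 0.0575] phi -179.99 tilt [-0.0005 -0.0004  0.    ] F [-1.67 -0.58  0.54] M [-0.169  0.444 -0.025] open 0.0403 q [ 50.  16. -31.  -0. -43.  40.]
```

```bash
python3 -m pendant '[{"claw":40,"linear":[0,0,-5],"twist":0},{"claw":40,"linear":[0,0,-8],"twist":0},{"claw":40,"linear":[0,0,-11],"twist":0},{"claw":40,"linear":[0,0,-13],"twist":0},{"claw":40,"linear":[0,0,-14],"twist":0},{"claw":40,"linear":[0,0,-14],"twist":0},{"claw":40,"linear":[0,0,-13],"twist":0},{"claw":40,"linear":[0,0,-11],"twist":0},{"claw":40,"linear":[0,0,-8],"twist":0},{"claw":40,"linear":[0,0,-5],"twist":0}]'; python3 go.py
python3 - <<'E'
from h import *
im,d=snapshot("top"); W=cloud("top",d); z=W[...,2];x=W[...,0];y=W[...,1]
m=(z>.094)&(z<.102)&(x>.45)&(x<.655)&(y>.1)&(y<.4)
print(m.sum(),np.percentile(W[m],[2,50,98],axis=0).round(3) if m.sum() else "")
m=(z>.106)&(z<.115)&(x>.6)&(y>.3)&(y<.37); print("unit front",np.percentile(x[m],[0,1,3]).round(4))
E
```

```text
clock: 22.2
tool_pos: [0.5596, 0.2517, 0.0573]
orientation: [-164.8, 90.0, 15.2]
force: [-1.9, -0.4, 0.3]
opening: 0.0403
t 22.2 tcp [0.5596 0.2517 0.0573] phi 179.99 tilt [0.0003 0.0001 0.    ] F [-1.94 -0.35  0.28] M [ 0.052  0.649 -0.026] open 0.0403 q [ 42.  24. -19.   0. -47.  48.]
330 [[0.61  0.126 0.094]
 [0.617 0.183 0.098]
 [0.625 0.247 0.101]]
unit front [0.6644 0.6783 0.6861]
```

```bash
python3 -m pendant '[{"claw":40,"linear":[0,0,-5],"twist":0},{"claw":40,"linear":[0,0,-6],"twist":0},{"claw":40,"linear":[0,0,-6],"twist":0},{"claw":40,"linear":[0,0,-5],"twist":0},{"claw":40,"linear":[0,0,-4],"twist":0},{"claw":40,"linear":[0,0,-3],"twist":0},{"claw":40,"linear":[0,0,-2],"twist":0},{"claw":40,"linear":[0,0,-1],"twist":0},{"claw":40,"linear":[0,0,-1],"twist":0},{"claw":40,"linear":[0,0,-1],"twist":0}]'; python3 go.py; python3 -m pendant '[{"claw":40,"linear":[0,0,-1],"twist":0},{"claw":40,"linear":[0,0,-1],"twist":0},{"claw":40,"linear":[0,0,0],"twist":0},{"claw":40,"linear":[0,0,0],"twist":0},{"claw":40,"linear":[0,0,0],"twist":0},{"claw":40,"linear":[0,0,0],"twist":0},{"claw":40,"linear":[0,0,0],"twist":0},{"claw":40,"linear":[0,0,0],"twist":0},{"claw":40,"linear":[0,0,0],"twist":0},{"claw":40,"linear":[0,0,0],"twist":0}]'; python3 go.py
```

```text
clock: 23.08
tool_pos: [0.5922, 0.2517, 0.0576]
orientation: [-10.3, 90.0, 169.7]
force: [-0.0, -0.7, -0.0]
opening: 0.04
t 23.08 tcp [0.5922 0.2517 0.0576] phi -179.99 tilt [-0.0001  0.      0.    ] F [-0.03 -0.68 -0.03] M [-0.199  0.363  0.017] open 0.04 q [ 40.  26. -15.  -0. -49.  50.]
clock: 23.92
tool_pos: [0.5943, 0.2518, 0.0576]
orientation: [-151.1, 90.0, 28.9]
force: [-0.2, -1.0, 0.0]
opening: 0.04
t 23.92 tcp [0.5943 0.2518 0.0576] phi -179.98 tilt [0.0002 0.0001 0.    ] F [-0.23 -0.99  0.02] M [ 0.    -0.01  -0.048] open 0.04 q [ 40.  26. -15.   0. -49.  50.]
```

```bash
python3 -m pendant '[{"claw":40,"linear":[0,0,-1],"twist":0},{"claw":40,"linear":[0,0,-1],"twist":0},{"claw":40,"linear":[0,0,-1],"twist":0},{"claw":40,"linear":[0,0,-1],"twist":0},{"claw":40,"linear":[0,0,0],"twist":0},{"claw":40,"linear":[0,0,0],"twist":0},{"claw":40,"linear":[0,0,0],"twist":0},{"claw":40,"linear":[0,0,0],"twist":0},{"claw":40,"linear":[0,0,0],"twist":0},{"claw":40,"linear":[0,0,0],"twist":0}]'; python3 go.py
python3 - <<'E'
from h import *
im,d=snapshot("top"); W=cloud("top",d); z=W[...,2];x=W[...,0];y=W[...,1]
m=(z>.094)&(z<.102)&(x>.45)&(x<.68)&(y>.1)&(y<.4)
print(m.sum(),np.percentile(W[m],[2,50,98],axis=0).round(4))
E
```

```text
clock: 24.75
tool_pos: [0.5979, 0.2517, 0.0575]
orientation: [16.8, 90.0, -163.2]
force: [-5.6, 0.8, 2.6]
opening: 0.0397
t 24.75 tcp [0.5979 0.2517 0.0575] phi -179.99 tilt [-0.0005 -0.0002  0.    ] F [-5.64  0.76  2.56] M [ 0.242  1.798 -0.144] open 0.0397 q [ 40.  26. -14.  -0. -49.  50.]
316 [[0.649  0.1241 0.095 ]
 [0.6565 0.1832 0.098 ]
 [0.6638 0.2383 0.1016]]
```

Force is up to 5.6 N against 1 N of friction, and the front is flush, so the drawer is at its stop. Backing off and checking.

```bash
python3 -m pendant '[{"claw":40,"linear":[0,0,10],"twist":0},{"claw":40,"linear":[0,0,25],"twist":0},{"claw":40,"linear":[0,0,35],"twist":0},{"claw":40,"linear":[0,0,30],"twist":0},{"claw":40,"linear":[0,0,20],"twist":0},{"claw":40,"linear":[-20,0,0],"twist":0},{"claw":40,"linear":[-30,0,0],"twist":0},{"claw":40,"linear":[-30,0,0],"twist":0},{"claw":40,"linear":[-20,0,0],"twist":0},{"claw":40,"linear":[0,0,0],"twist":0}]'; python3 go.py
python3 - <<'E'
from h import *
from meas import cases
im,d=snapshot("top"); W=cloud("top",d); z=W[...,2];x=W[...,0];y=W[...,1]
m=(z>.094)&(z<.102)&(x>.45)&(x<.68)&(y>.1)&(y<.4)
print(m.sum(),np.percentile(W[m],[2,50,98],axis=0).round(4)); cases(im,W)
cv2.imwrite("pics/top3.png",im[:,:,::-1])
E
```

```text
clock: 25.63
tool_pos: [0.4806, 0.2536, 0.1628]
orientation: [-143.2, 89.5, 36.9]
force: [-0.4, 0.7, 0.3]
opening: 0.0401
t 25.63 tcp [0.4806 0.2536 0.1628] phi -179.91 tilt [0.0077 0.0058 0.    ] F [-0.39  0.68  0.31] M [ 0.091 -0.122  0.032] open 0.0401 q [ 49.  11. -22.   0. -57.  41.]
650 [[0.649  0.1282 0.0946]
 [0.6563 0.2478 0.0978]
 [0.664  0.3699 0.1013]]
case [ 537.8 -284.7] [110.6  56. ] long axis yaw -9.4 z 0.051 [453 203  26  45 941]
case [ 502.5 -157.5] [110.   56.6] long axis yaw -4.2 z 0.0509 [404 217  24  45 964]
```

View pics/top3.png

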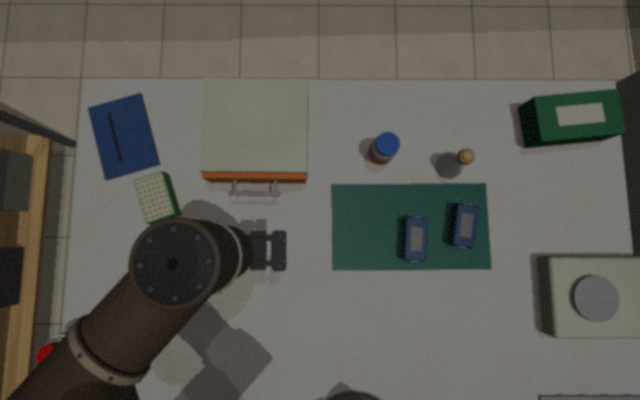

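The drawer is shut, with its front at row 176 against the cabinet. The two other cases lie untouched on the mat at (415,239) and (465,226), and the bystanders haven't moved. Handing in.

```bash
python3 -c "
from plant import *
print(close_job())"
```

```text
the job is handed in; nothing more can be done
None
```

I found the rattling case on the first lift, laid it flat in the drawer, pushed the drawer shut and handed the job in at about 26 s of the 72 allowed. Handing in returned no verdict.

- **Finding the rattle:** I lifted the case nearest the drawer and jerked it lengthwise both ways. At the same spot, the moment about the jaw axis was +0.049 N m after a jerk one way and −0.047 N m after the other. That swing of 0.096 N m matches the 0.102 N m expected from a loose 200 g weight sliding 52 mm.
- **One reading that disagreed:** an earlier check at that spot, after a gentle return move, showed only about half the swing. I repeated the test with stronger jerks and twice the readings before deciding.
- **Not tested:** I never lifted the other two cases, because the first result was clear. They still lie flat on the mat, in their original places to within 1 mm.
- **Placing:** the case touched the drawer floor gently (about 2 N upward) and was released there. The wrist picture showed it lying flat before the drawer moved.
- **Shutting:** I pushed the handle slowly until the force reached 5.6 N at the stop. The front's outer face then measured x = 0.649 m, against 0.6485 m expected when shut, and it stayed there after I backed off.
- **Last picture:** the flask, jar and tip rack look undisturbed by eye (I did not remeasure them), and the gripper is clear of everything. The case can't be seen inside the shut drawer, so I couldn't check that it is still flat.

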